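# Slide the spacer along the jig rail into its corner pocket

### The job

On the assembly jig, push the rectangular printed spacer squarely against the long rail, then, keeping it against the rail, slide it along into the corner pocket until it is fully home against both the rail and the end stop. Only push or drag it on the jig's deck with the fingertips: do not pick it up or tip it. Leave everything else where it is, and finish with the fingers clear.

Things in the scene. Friction and masses are not known exactly. Their poses are not given: they have to be found in the camera images.
- jig: Grey assembly jig fixed to the bench, placed and turned anew each time. Origin on the bench top, z up. Sizes in mm in its axes: deck x -90 to 90, y -190 to 170, top at z = 12. Three dark steel bars 14 high stand on it (tops at z = 26): RAIL along the far (+x) edge, END STOP across the rail's +y end, short FENCE parallel to the rail. They enclose the corner POCKET.
- rail_mid (a point): Point on the RAIL's inner face at deck height, jig (75, 0, 12) mm. The rail spans jig x 75 to 90, y -190 to 170; the spacer is pushed against it towards +x. Axes as the jig's.
- corner (a point): Inside corner of RAIL and END STOP at deck height, jig (75, 155, 12) mm; axes as the jig's. The stop's inner face is at jig y = 155; it spans x 19 to 75, y 155 to 170.
- mouth (a point): Middle of the POCKET's open mouth at deck height, jig (52, 115, 12) mm; axes as the jig's. The pocket is 46 mm wide (rail face x = 75 to fence face x = 29), 40 mm deep (mouth y = 115 to stop y = 155) and open towards -y. The FENCE spans x 19 to 29, y 115 to 155.
- spacer: Part to slide: smooth blue printed block, two dark hole marks on top, 40 (its x) by 60 (its y) by 24 mm high, about 90 g, loose on the deck, turned up to 0.5 rad from the jig. Origin: centre of underside, z up. Its long side goes against the rail, its y along the jig's y. Fully home its origin is at jig x = 55, y = 125 mm and 20 mm of it stand out of the mouth. 1 to 3 N slide it.
- round_spacer: Bystander: blue printed disc, 38 mm across, 22 mm high, loose on the deck outside the pocket (jig x about -45, y about 135 mm). Origin at the centre of its underside.
- post: Bystander: small blue printed post with a 28 mm foot, 32 mm high, loose on the deck (jig x about -60, y about 85 mm). Origin at the centre of its underside.
- beaker: Bystander: glass beaker, 68 mm across, 95 mm high, on the bench to the left. Origin at the centre of its underside.
- bottle: Bystander: amber bottle, 60 mm across, 150 mm high, on the bench to the left. Origin at the centre of its underside.
- screwdriver: Bystander: screwdriver lying on the bench just right of the jig. Origin under its middle; it lies along its own x axis.
- goggles: Bystander: safety goggles, 145 mm wide, 56 mm high, on the bench beyond the jig. Origin on the bench below their middle.
- printed_hand: Bystander: yellow printed hand, about 210 mm long, 26 mm high, lying on the bench to the right. Origin under the palm; fingers point along its x axis.
Not all that is in view belongs to the job. What is shaped like the spacer but turquoise is not meant.

How it is judged:
By the outcome, as a careful person would: the job done as asked, in the order asked, and still so for the second after the job is handed in, with the robot touching nothing.
It also fails if it takes over 61 s, if anything falls off the work surface, if the arm or the gripper's body presses on something with over 40 N, if the wrist force passes 120 N, or if a joint passes its speed limit or range.

### The arm

A 6-joint arm with a two-finger parallel gripper is mounted at the origin on the work surface. World frame = base frame: x ahead of the robot, y to its left, z up, the work surface at z = 0. Lengths are in mm, angles in degrees, forces in N, time in s.
With the tool pointing down it reaches from about 300 to 850 mm from the base axis. Payload 4.2 kg.
Tool frame: the origin (TCP) lies midway between the tips of the shut fingers; the grasp point (between the pads) lies env.grasp_offset behind it (env.grasp_offset is the distance from the TCP to the grasp point, in mm); y points along the fingers, x is the direction in which the jaws open and shut, and the axes are right-handed (so a half turn about y gives the same grasp; the last joint's range is limited). The gripper opens to 91 mm and grips with 3 to 60 N. Pads are 32 mm wide; open, the fingers measure 118 mm over their backs; the gripper's body (76 mm by 178 mm) begins 60 mm behind the grasp point.
Start: joints at [-72.422, 18.312, 89.639, -0, 72.044, -1.146], TCP at [184.587, -544.583, 213.976] pointing down, gripper open.
Joint ranges: [-177.97, 177.97], [-48.28, 115.42], [12.27, 149.76], [-77.06, 257.06], [2.81, 150.46], [-146.56, 146.56]. Speed limits (degrees/s): [147.25, 147.25, 180, 180, 180, 180].

### API

Orientations are given as [roll, pitch, yaw] about the fixed x, y, z axes, in that order (R = Rz(yaw) Ry(pitch) Rx(roll)).
In Python, from workcell import state, vision, job, env gives the robot as it stands.
- The arm moves only by the shell command python3 -m handwheel 'ROWS' [FORCE]. ROWS is JSON, a list of rows, each a list of 3 entries, a list of its own where there are three numbers: the finger opening in cm, from 0 to 9.12, then the shift along the tool's x, y, z in cm, then the turn about the tool's y in degrees. A call has 1 to 10 rows; each row is the pose to reach, as a shift and turn from the pose measured when the call began, along the tool's axes at that moment; what a row does not reach only later rows make up. A row lasts 1/10 s, in which the tool goes at most 50 mm and 8.59 degrees, less where a joint would pass 70% of its speed; a pose out of reach is approached as far as the arm can. A call with a gripper value outside its range is refused whole. The fingers move at their own pace and stop on an object; FORCE is the grip in N (left out, the last holds). Time passes only in rows, so rows that repeat a pose let the fingers close. It gives the time, the measured TCP pose, the force and the opening at its end, in the units of the state.
- state(): the state, without advancing time (a new reading comes with each control period).
- vision.grab_frame(name): name is "side" or "top" or "wrist"; returns the picture (480x640x3 uint8, red, green, blue); there is no depth.
- vision.camera_model(name): a dict with "fov_y" (degrees; the focal length in pixels is half the picture's height over the tangent of half this angle, whatever the lens; pixels are square), "cx", "cy" (the principal point, pixels), "extrinsics" (4x4, takes a point from world to camera coordinates). Camera axes: x right, y up, looking along -z (the intrinsics and any distortion apply to the point x, -y, -z); pixel columns grow to the right and rows downward; lengths in mm; the calibration is good to about 2 mm. A picture is of the moment at which its call begins: read the wrist's pose just before it. camera_model takes no time and is no camera call; for the wrist camera it gives the pose at the moment of the call.
- job.job_done(): hands the job in, once; it reports no verdict.
The state is a dict: "time_s": time; "qpos": joint angles; "qvel": joint speeds; "effort": joint torques, N m; "ee_pos": TCP position; "ee_rot": TCP orientation; "force": force on the tool from outside, world axes, zero at the start; "torque": the same for the moment, N m; "gripper_width": finger opening in mm.
Only numpy, scipy, OpenCV 4.12 (cv2) and the standard library are available. Lean on these libraries where they do the work, as an engineer would, in place of code of your own. Each camera call takes 0.05 s, during which the arm holds its last target.

## Working session

There is one attempt and no reset: what is moved stays moved. The work goes in short steps, Python scripts to look and compute and a shell command to move; the robot and the scene stay as the last step left them, time stands still between calls to the robot, and variables do not carry over. Pictures are saved under pics/ and viewed, and the job is handed in when it is done.

```bash
ls; mkdir -p pics; python3 - <<'E'
from workcell import state, vision, job, env
import cv2
print(state()); print(env.grasp_offset)
for n in ("top","side","wrist"):
    m=vision.camera_model(n); print(n,m)
    im=vision.grab_frame(n); cv2.imwrite(f"pics/{n}0.png",im[:,:,::-1])
E
```

```text
pics
{'time_s': 0.0, 'qpos': array([-7.24205781e+01,  1.83537422e+01,  8.97068858e+01, -1.62695400e-03,
        7.20434687e+01, -1.14440210e+00]), 'qvel': array([ 0.04123771,  0.01669559,  0.02359802, -0.02855305,  0.06530803,
        0.0560041 ]), 'effort': array([-7.87259942e-04, -4.12466168e+01, -2.31975996e+01,  7.28312368e-02,
        4.55176283e-02, -1.51940289e-04]), 'ee_pos': array([ 184.43263909, -544.08469599,  213.09596852]), 'ee_rot': array([-89.99946744,   0.10410681, -71.27567256]), 'force': array([ 0.35636336, -0.11848461,  0.23431926]), 'torque': array([-0.01158914, -0.00911502, -0.01847357]), 'gripper_width': 91.13670308303647}
18.8
top {'fov_y': 48.38823315353962, 'cx': 328.1136301405135, 'cy': 241.13396332740817, 'extrinsics': array([[-2.29874043e-02, -9.99652282e-01,  1.29187715e-02,
        -2.13138924e+01],
       [ 9.85816166e-01, -2.05166094e-02,  1.66569970e-01,
        -5.47889638e+02],
       [-1.66247001e-01,  1.65645451e-02,  9.85945004e-01,
        -1.55390066e+03],
       [ 0.00000000e+00,  0.00000000e+00,  0.00000000e+00,
         1.00000000e+00]])}
si
[... 181 characters left out ...]
,
       [ 4.32732803e-01, -5.11976151e-01,  7.42039583e-01,
        -2.96528062e+02],
       [-4.86341788e-01,  5.60478468e-01,  6.70324960e-01,
        -9.48994770e+02],
       [ 0.00000000e+00,  0.00000000e+00,  0.00000000e+00,
         1.00000000e+00]])}
wrist {'fov_y': 58.59057322200768, 'cx': 320.8899913529158, 'cy': 237.80424977481158, 'extrinsics': array([[ 3.21837482e-01, -9.46794424e-01, -9.76427721e-04,
        -5.73384010e+02],
       [ 9.04501931e-01,  3.07765741e-01, -2.95222808e-01,
         3.44347808e+01],
       [ 2.79815819e-01,  9.41305843e-02,  9.55427936e-01,
        -3.91554462e+02],
       [ 0.00000000e+00,  0.00000000e+00,  0.00000000e+00,
         1.00000000e+00]])}
```

View pics/top0.png

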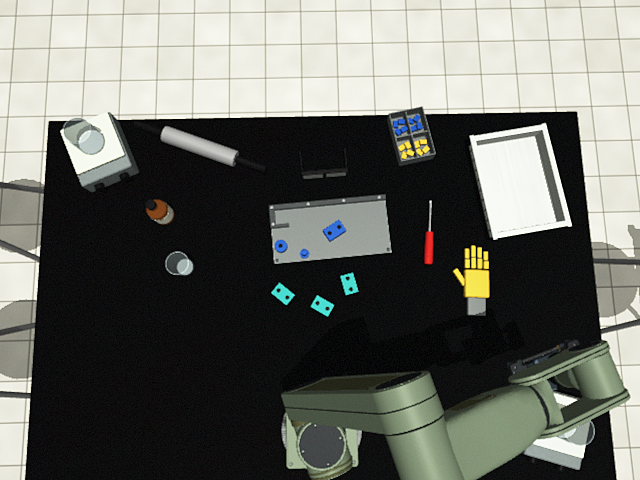

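View pics/side0.png

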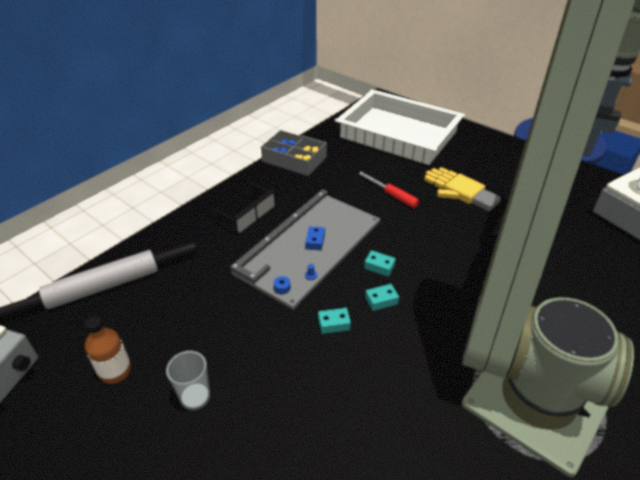

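View pics/wrist0.png

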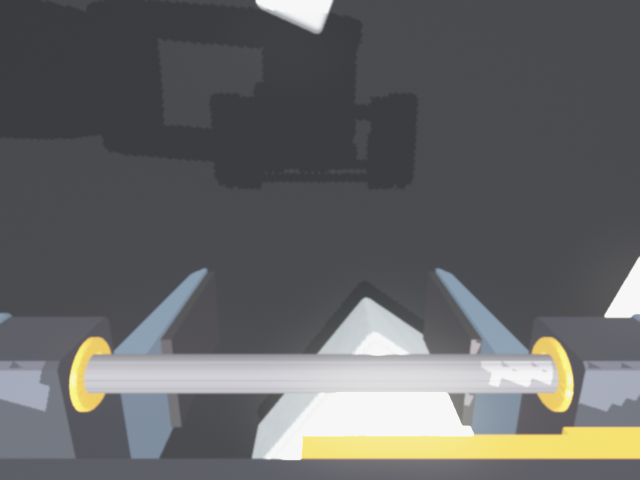

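Candidates for the spacer in the top view: blue block at (334,231) on the deck, turquoise blocks at (283,293), (322,305) and (349,283) on the bench, blue disc at (281,246), and post at (304,253). Only (334,231) is blue, rectangular, two-holed and on the deck. I'll check it in a crop.

```bash
cat > h.py <<'E'
import numpy as np, cv2
from workcell import state, vision, env
def K(m):
    f=240/np.tan(np.radians(m['fov_y']/2)); return f
def ray(m,px):
    E=m['extrinsics'];R=E[:3,:3];t=E[:3,3];f=K(m)
    d=R.T@np.array([(px[0]-m['cx'])/f,-(px[1]-m['cy'])/f,-1.]); return -R.T@t,d
def onz(m,px,z):
    c,d=ray(m,px); return c+d*(z-c[2])/d[2]
def proj(m,P):
    E=m['extrinsics'];p=E[:3,:3]@np.asarray(P,float)+E[:3,3];f=K(m)
    return m['cx']-f*p[0]/p[2]*1, m['cy']+f*p[1]/p[2]
E
python3 - <<'E'
import cv2
a=cv2.imread('pics/top0.png')[185:275,255:405]; b=cv2.imread('pics/side0.png')[180:320,220:390]
cv2.imwrite('pics/topcrop.png',cv2.resize(a,None,fx=5,fy=5,interpolation=cv2.INTER_CUBIC))
cv2.imwrite('pics/sidecrop.png',cv2.resize(b,None,fx=4,fy=4,interpolation=cv2.INTER_CUBIC))
E
```

```text
(no output)
```

View pics/topcrop.png

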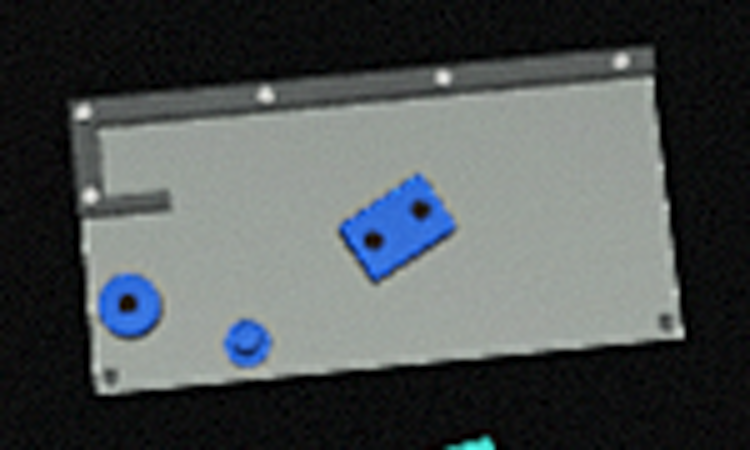

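View pics/sidecrop.png

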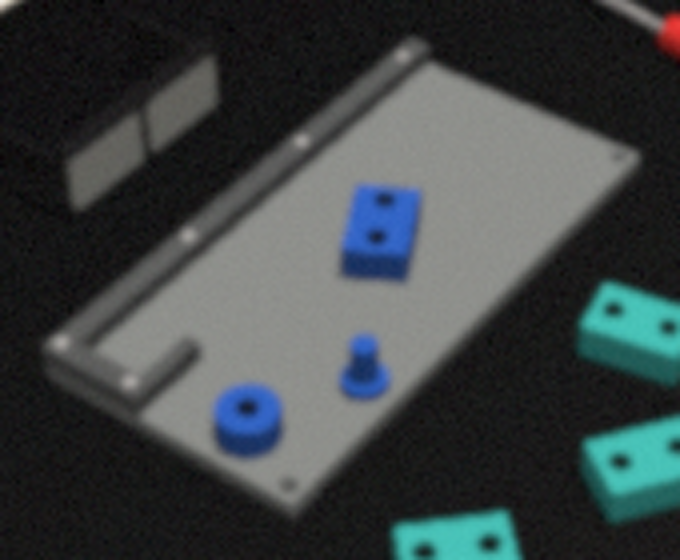

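```bash
cat >> h.py <<'E'
def fit(J,W):
    J=np.array(J,float);W=np.array(W,float);jc=J.mean(0);wc=W.mean(0)
    a=J-jc;b=W-wc; th=np.arctan2((a[:,0]*b[:,1]-a[:,1]*b[:,0]).sum(),(a*b).sum())
    R=np.array([[np.cos(th),-np.sin(th)],[np.sin(th),np.cos(th)]]); t=wc-R@jc
    return th,R,t,W-(J@R.T+t)
E
python3 - <<'E'
from h import *
m=vision.camera_model('top')
c=lambda u,v:(255+u/5-.4,185+v/5-.4)
def top():
    L=[((97,393),12,(-90,170)),((683,338),12,(-90,-190)),((70,101),26,(90,170)),((653,47),26,(90,-190))]
    return [onz(m,c(*p),z)[:2] for p,z,_ in L],[j for *_,j in L]
W,J=top(); th,R,t,res=fit(J,W); print(np.degrees(th),t,res)
im=cv2.imread('pics/top0.png'); hsv=cv2.cvtColor(im,cv2.COLOR_BGR2HSV)
mk=cv2.inRange(hsv,(105,120,80),(125,255,255)); mk[:185]=0; mk[275:]=0
cs,_=cv2.findContours(mk,cv2.RETR_EXTERNAL,cv2.CHAIN_APPROX_NONE)
for k in cs:
    if cv2.contourArea(k)<20: continue
    r=cv2.minAreaRect(k); w=onz(m,r[0],36)[:2]; print(r,w,R.T@(w-t))
    b=np.array([onz(m,p,36)[:2] for p in cv2.boxPoints(r)]); d=(b-t)@R
    for i in range(4): e=d[(i+1)%4]-d[i]; print('  ',np.linalg.norm(e),np.degrees(np.arctan2(e[1],e[0])))
for n in('side',):
    ms=vision.camera_model(n)
    for j,z in [((-90,170),12),((-90,-190),12),((90,170),26),((90,-190),26)]:
        p=proj(ms,[*(R@j+t),z]); print(j,((p[0]-220)*4,(p[1]-180)*4))
mw=vision.camera_model('wrist'); E=mw['extrinsics']; print('wristcam',-E[:3,:3].T@E[:3,3],'look',-E[2,:3])
E
```

```text
4.256405479393177 [590.52394021 -30.23244731] [[ 0.40522982 -0.73811016]
 [-0.10951596  0.64858662]
 [-0.30298437  0.11359905]
 [ 0.00727051 -0.02407551]]
((304.0, 253.0), (8.0, 8.0), 90.0) [514.38914511  39.71534482] [-70.73328359  75.40559158]
   24.02941699674881 -95.45984476740315
   24.26306497250048 174.785529875839
   23.968983709305665 84.52883849553044
   24.258664937148094 -5.07168680962366
((280.5, 245.5), (11.0, 11.0), 90.0) [538.66191397 109.97083005] [-41.31310096 143.66578033]
   33.09627691360735 -95.44704497234994
   33.503628524832116 175.1780369668718
   32.981740900872126 84.53732069704202
   33.49607500012857 -4.625887874106857
((333.9615173339844, 230.1922607421875), (13.035454750061035, 19.691856384277344), 56.3099365234375) [582.18758138 -51.94176452] [ -9.92463134 -21.03071623]
   60.129457955411674 -61.28732175301876
   39.92493861141916 -152.51205436127717
   59.930754088158956 118.56550010562228
   39.76725679033551 27.76971348908906
(-90, 170) (np.float64(288.08964859730304), np.float64(500.9184833235149))
(-90, -190) (np.float64(637.1060580067294), np.float64(151.40967411820407))
(90, 170) (np.float64(38.89879919467535), np.float64(342.0923359435394))
(90, -190) (np.float64(408.6536472236978), np.float64(34.80909036942876))
wristcam [ 262.96346998 -516.64880604  383.81971488] look [-0.27974169 -0.09435753 -0.95542726]
```

The crops confirm the blue two-holed block at (334,231) is on the deck, and the side view agrees. The jig is at about (590.5, -30.2), turned 4.26°. The spacer is at jig (-10,-21), turned about 28°. Next I move over the jig for a closer wrist view.

```bash
python3 -m handwheel '[[9.1,[-3.7,0,4.6],2],[9.1,[-7.3,0,9.2],4],[9.1,[-11,0,13.8],6],[9.1,[-15,0,18.5],8],[9.1,[-18.5,0,23],10],[9.1,[-22,0,28],12],[9.1,[-26,0,33],14.5],[9.1,[-30,0,38],14.5],[9.1,[-33,0,42],14.5],[9.1,[-36.8,0,46.4],14.5]]'; python3 - <<'E'
from h import *
s=state();print(s['time_s'],s['ee_pos'],s['ee_rot'],s['qpos'])
E
```

```text
time_s: 1.15
ee_pos: [457.0, -123.0, 213.7]
ee_rot: [-90.0, 0.1, -85.8]
force: [1.7, -0.5, 0.2]
gripper_width: 91.0
1.15 [ 457.02144567 -123.03640031  213.74132516] [-9.00086221e+01  5.75751549e-02 -8.57698022e+01] [-1.64959092e+01  9.14466673e+00  1.02188687e+02  5.45238247e-02
  6.86950946e+01  6.92540658e+01]
```

```bash
python3 -m handwheel '[[9.1,[-3.6,0,2.7],0],[9.1,[-7.3,0,5.4],0],[9.1,[-7.3,0,5.4],0],[9.1,[-7.3,0,5.4],0]]'; python3 - <<'E'
from h import *
import pickle
s=state();m=vision.camera_model('wrist');im=vision.grab_frame('wrist')
print(s['time_s'],s['ee_pos'],s['ee_rot'],np.abs(s['qvel']).max())
cv2.imwrite('pics/w1.png',im[:,:,::-1]);pickle.dump((s,m),open('w1.pkl','wb'))
th,R,t=np.radians(4.256),None,np.array([590.5,-30.2]);R=np.array([[np.cos(th),-np.sin(th)],[np.sin(th),np.cos(th)]])
for j,z in [((-90,170),12),((-90,-190),12),((90,170),26),((90,-190),26),((75,155),12)]: print(j,proj(m,[*(R@j+t),z]))
E
```

```text
time_s: 1.55
ee_pos: [505.4, -45.5, 213.3]
ee_rot: [-90.1, 0.0, -85.6]
force: [0.0, -0.6, 0.1]
gripper_width: 90.8
1.55 [505.35470677 -45.52779862 213.2690869 ] [-9.00933648e+01  4.71442771e-02 -8.56295003e+01] 2.417466552581916
(-90, 170) (np.float64(120.58716309160761), np.float64(206.91793085125803))
(-90, -190) (np.float64(525.0062728505858), np.float64(208.05863160217504))
(90, 170) (np.float64(78.69274306812085), np.float64(-28.278417709571386))
(90, -190) (np.float64(569.090035856253), np.float64(-26.65449924131991))
(75, 155) (np.float64(111.00207143408147), np.float64(-0.8006714236471453))
```

View pics/w1.png

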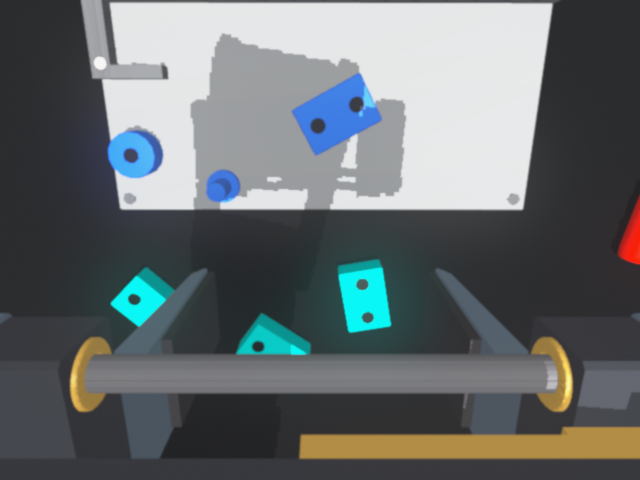

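The wrist view shows the deck's near corners at (121,209) and (524,209), within about 2 px of the prediction. The spacer is at about (337,114), with its top-face corners at (293,109), (362,73), (382,120) and (316,155).

```bash
cat >> h.py <<'E'
th=np.radians(4.256);R=np.array([[np.cos(th),-np.sin(th)],[np.sin(th),np.cos(th)]]);t=np.array([590.5,-30.2])
def jig(p): return R.T@(np.asarray(p)[:2]-t)
def tcp():
    s=state(); return s['time_s'],np.round(jig(s['ee_pos']),1),np.round(s['ee_pos'],1),np.round(s['ee_rot'],2),'F(jig)',np.round(R.T@s['force'][:2],1),round(s['force'][2],1)
E
python3 - <<'E'
from h import *
import pickle
s,m=pickle.load(open('w1.pkl','rb'))
P=[jig(onz(m,p,36)) for p in [(293,109),(362,73),(382,120),(316,155)]]
print(np.round(P,1),np.mean(P,0))
for i in range(4): e=P[(i+1)%4]-P[i]; print(np.linalg.norm(e),np.degrees(np.arctan2(e[1],e[0])))
for p,z in [((121,209),12),((524,209),12),((111,1),12),((552,2),12)]: print('deck',jig(onz(m,p,z)))
for p,z in[((135,153),34),((223,186),44)]: print(jig(onz(m,p,z)))
print(tcp())
E
```

```text
[[ -5.9  13.7]
 [ 20.4 -39.2]
 [-14.  -55.9]
 [-41.2  -4.2]] [-10.16249473 -21.37529013]
59.0782558801651 -63.50679312007633
38.275198703330766 -154.0293254013535
58.49031574650834 117.7696435623147
39.57735896987213 26.860043710197452
deck [-91.89983572 169.89052709]
deck [ -90.8620766  -189.22745807]
deck [ 73.75193289 155.17955097]
deck [  74.05291311 -187.27243422]
[-40.26818088 141.79097297]
[-65.08514792  70.28356197]
(1.6, array([-86.5,  -9.8]), array([504.9, -46.4, 213.4]), array([-9.009e+01,  4.000e-02, -8.573e+01]), 'F(jig)', array([-0. ,  0.6]), np.float64(0.8))
```

```bash
python3 -m handwheel '[[2.5,[1.1,4,1.8],0],[2.5,[1.1,8,1.8],0],[2.5,[1.1,12,1.8],0],[2.5,[1.1,15,1.8],0],[2.5,[1.1,17.5,1.8],0],[2.5,[1.1,18.5,1.8],0],[2.5,[1.1,19,1.8],0],[2.5,[1.1,19.3,1.8],0],[2.5,[1.1,19.5,1.8],0],[2.5,[1.1,19.6,1.8],0]]'; python3 - <<'E'
from h import *
im=vision.grab_frame('wrist');cv2.imwrite('pics/w2.png',im[:,:,::-1]);print(tcp())
im=vision.grab_frame('side');cv2.imwrite('pics/s2.png',cv2.resize(im[160:340,200:440,::-1],None,fx=3,fy=3))
E
```

```text
time_s: 2.6
ee_pos: [524.1, -56.1, 18.2]
ee_rot: [-90.0, 0.0, -85.7]
force: [0.4, -0.4, 1.1]
gripper_width: 25.1
(2.65, array([-68.4, -20.8]), array([523.9, -56. ,  18. ]), array([-9.001e+01,  2.000e-02, -8.573e+01]), 'F(jig)', array([-0.1, -0.4]), np.float64(-0.2))
```

View pics/w2.png

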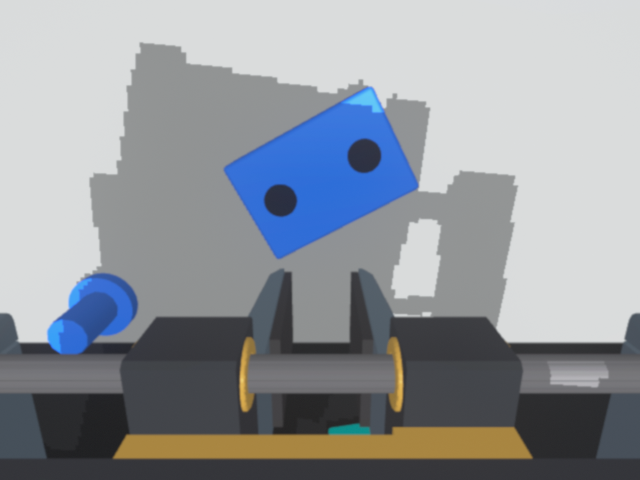

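View pics/s2.png

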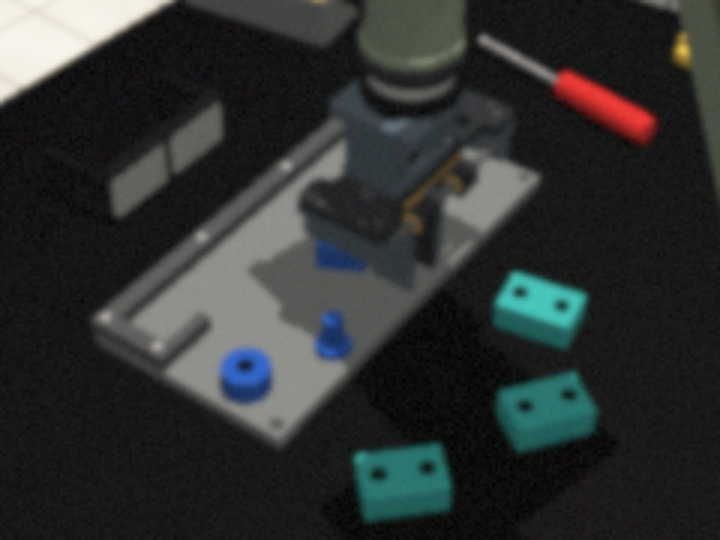

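The wrist view shows the spacer's near corner at (279,258), straight ahead of the left fingertip, with the post clear. I push towards the rail.

```bash
python3 -m handwheel '[[2.5,[0,0.1,0.5],0],[2.5,[0,0.1,1],0],[2.5,[0,0.1,1.5],0],[2.5,[0,0.1,2],0],[2.5,[0,0.1,2.5],0],[2.5,[0,0.1,3],0],[2.5,[0,0.1,3.5],0],[2.5,[0,0.1,4],0],[2.5,[0,0.1,4.5],0],[2.5,[0,0.1,4.5],0]]'; python3 - <<'E'
from h import *
im=vision.grab_frame('wrist');cv2.imwrite('pics/w3.png',im[:,:,::-1]);print(tcp())
E
```

```text
time_s: 3.7
ee_pos: [569.8, -52.6, 17.0]
ee_rot: [-89.9, 0.0, -85.7]
force: [0.3, -0.3, 0.5]
gripper_width: 25.0
(3.75, array([-22.9, -20.8]), array([569.2, -52.6,  17. ]), array([-8.998e+01,  1.000e-02, -8.572e+01]), 'F(jig)', array([-0.4, -0.3]), np.float64(-0.0))
```

View pics/w3.png

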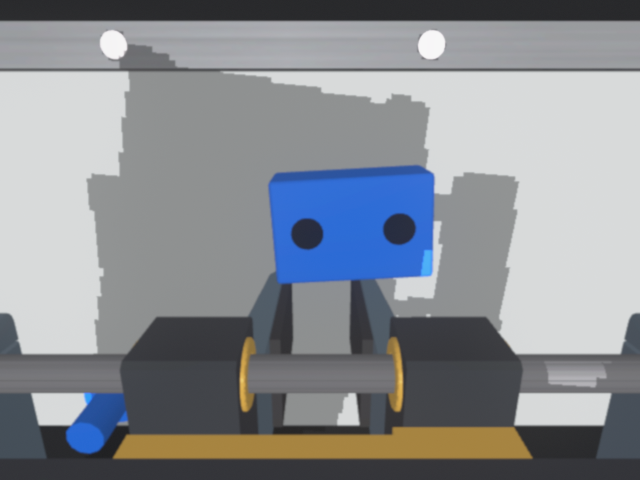

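The spacer is now nearly square to the fingers, at about (354,228). It sits to the right of the finger midline (322), so I back off, shift 12 mm and keep pushing.

```bash
python3 -m handwheel '[[2.5,[0,0,-0.6],0],[2.5,[0.6,0,-0.8],0],[2.5,[1.2,0,-0.8],0],[2.5,[1.2,0,-0.2],0],[2.5,[1.2,0,0.5],0],[2.5,[1.2,0,1.2],0],[2.5,[1.2,0,1.9],0],[2.5,[1.2,0,2.6],0],[2.5,[1.2,0,3.2],0],[2.5,[1.2,0,3.6],0]]'; python3 - <<'E'
from h import *
im=vision.grab_frame('wrist');cv2.imwrite('pics/w4.png',im[:,:,::-1]);print(tcp())
E
```

```text
time_s: 4.75
ee_pos: [606.7, -61.7, 16.8]
ee_rot: [-90.0, 0.0, -85.7]
force: [-0.4, -0.7, 1.3]
gripper_width: 24.7
(4.8, array([ 14.5, -32.7]), array([607.4, -61.8,  16.9]), array([-8.992e+01,  1.000e-02, -8.571e+01]), 'F(jig)', array([0.3, 0.8]), np.float64(0.9))
```

View pics/w4.png

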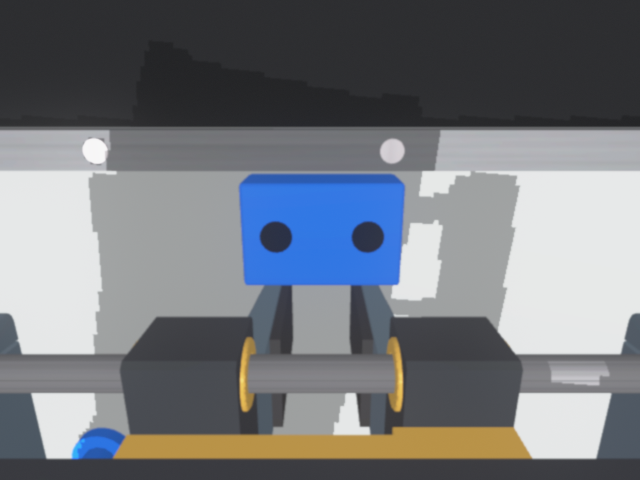

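Nearly there: the spacer's far edge is at row 176 and the rail's edge at about 170, and it's square. I go on in small steps to contact.

```bash
python3 -m handwheel '[[2.5,[0,0,0.2],0],[2.5,[0,0,0.3],0],[2.5,[0,0,0.4],0],[2.5,[0,0,0.5],0],[2.5,[0,0,0.5],0]]'; python3 - <<'E'
from h import *
im=vision.grab_frame('wrist');cv2.imwrite('pics/w5.png',im[100:400,150:550,::-1]);print(tcp())
E
```

```text
time_s: 5.3
ee_pos: [609.6, -61.5, 16.8]
ee_rot: [-90.2, 0.0, -85.7]
force: [-7.8, -1.2, 6.0]
gripper_width: 25.0
(5.35, array([ 16.7, -32.6]), array([609.6, -61.5,  16.8]), array([-9.023e+01,  3.000e-02, -8.570e+01]), 'F(jig)', array([-7.3,  0.2]), np.float64(4.6))
```

View pics/w5.png

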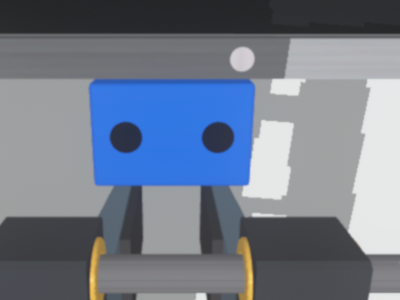

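The spacer is flush on the rail along its full length with 7 N contact force and square. Next I back off, go round with shut fingers to its -y end.

```bash
python3 -m handwheel '[[2.5,[0,0,-0.6],0],[2.5,[0,0,-1.7],0],[2.5,[0,0,-1.7],0],[0,[2.5,0,-1.7],0],[0,[4.5,0,-1.7],0],[0,[5.9,0,-1.7],0],[0,[5.9,0,-1],0],[0,[5.9,0,1],0],[0,[5.9,0,2.6],0],[0,[5.9,0,3.4],0]]'; python3 -m handwheel '[[0,[0,0,0],0],[0,[0,0,0],0]]'; python3 - <<'E'
from h import *
im=vision.grab_frame('wrist');cv2.imwrite('pics/w6.png',im[:,:,::-1]);print(tcp(),state()['gripper_width'])
E
```

```text
time_s: 6.35
ee_pos: [649.8, -116.9, 16.6]
ee_rot: [-90.1, 0.0, -85.7]
force: [-0.8, 0.5, 0.4]
gripper_width: 0.1
time_s: 6.55
ee_pos: [649.4, -116.2, 16.3]
ee_rot: [-90.2, 0.1, -85.6]
force: [0.5, -0.6, 0.2]
gripper_width: 0.4
(6.6, array([ 52. , -90.3]), array([ 649.1, -116.4,   16.4]), array([-9.021e+01,  6.000e-02, -8.565e+01]), 'F(jig)', array([-0.3,  0.9]), np.float64(0.6)) 0.23916940496006256
```

View pics/w6.png

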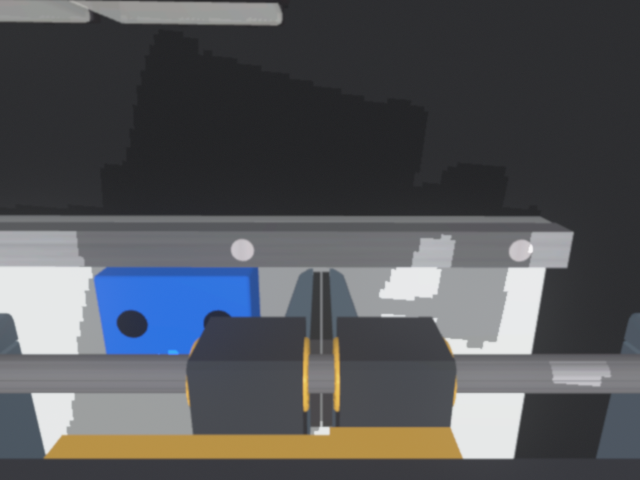

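The spacer is still on the rail at about (180,310), with the shut fingers beside its -y end at (320,290). I push along +y with a slight bias towards the rail.

```bash
python3 -m handwheel '[[0,[-0.8,0,0],0],[0,[-1.3,0,0],0],[0,[-2,0,0.05],0],[0,[-2.8,0,0.1],0],[0,[-3.6,0,0.1],0],[0,[-4.5,0,0.15],0],[0,[-5.4,0,0.15],0],[0,[-6.3,0,0.2],0],[0,[-7.2,0,0.2],0],[0,[-8,0,0.2],0]]'; python3 - <<'E'
from h import *
im=vision.grab_frame('wrist');cv2.imwrite('pics/w7.png',im[:,:,::-1]);print(tcp())
E
```

```text
time_s: 7.6
ee_pos: [643.8, -36.5, 16.4]
ee_rot: [-90.3, -0.0, -85.6]
force: [-4.0, -5.5, 2.4]
gripper_width: 0.3
(7.65, array([53.3, -8.5]), array([644.2, -34.8,  16.4]), array([-90.27,   0.1 , -85.61]), 'F(jig)', array([ 0.3, -0.7]), np.float64(-0.4))
```

View pics/w7.png

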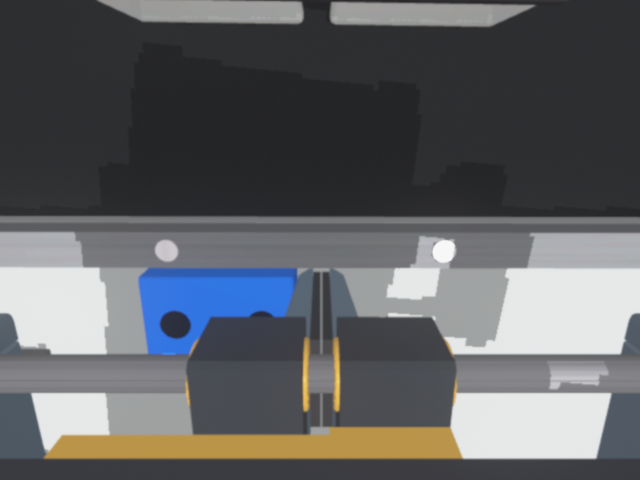

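```bash
python3 - <<'E'
import cv2,numpy as np
a=cv2.imread('pics/w6.png')[240:340,80:280];b=cv2.imread('pics/w7.png')[240:340,120:320]
cv2.imwrite('pics/z67.png',cv2.resize(np.vstack([a,b]),None,fx=3,fy=3,interpolation=cv2.INTER_NEAREST))
E
```

```text
(no output)
```

View pics/z67.png

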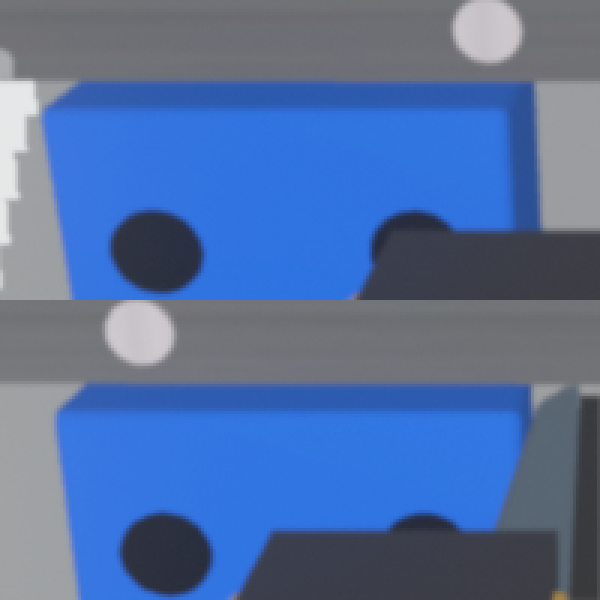

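No visible gap in the enlarged view: the rail edge meets the spacer's far face in both frames. I continue.

```bash
python3 -m handwheel '[[0,[-0.8,0,0.05],0],[0,[-1.7,0,0.05],0],[0,[-2.6,0,0.1],0],[0,[-3.5,0,0.1],0],[0,[-4.4,0,0.1],0],[0,[-5.2,0,0.15],0],[0,[-6,0,0.15],0],[0,[-6.8,0,0.15],0],[0,[-7.5,0,0.2],0],[0,[-8,0,0.2],0]]'; python3 - <<'E'
from h import *
im=vision.grab_frame('wrist');cv2.imwrite('pics/w8.png',im[:,:,::-1]);print(tcp())
E
```

```text
time_s: 8.65
ee_pos: [640.8, 46.4, 16.7]
ee_rot: [-90.2, 0.1, -85.6]
force: [-0.4, 0.2, 0.2]
gripper_width: 0.6
(8.7, array([55.8, 73.2]), array([640.7,  47. ,  16.6]), array([-90.18,   0.17, -85.6 ]), 'F(jig)', array([0.6, 0.2]), np.float64(0.1))
```

View pics/w8.png

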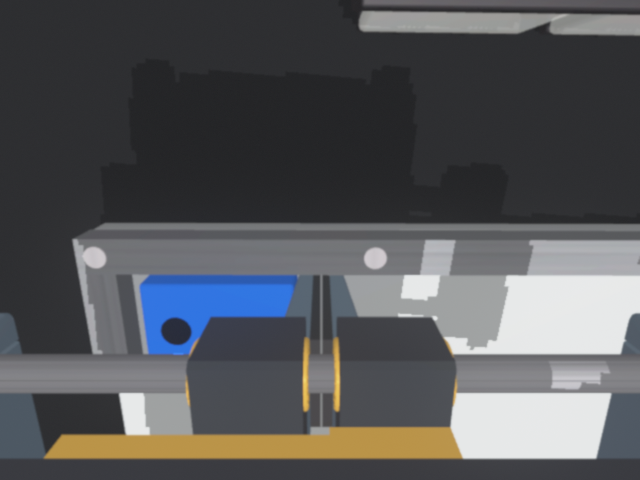

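```bash
python3 -m handwheel '[[0,[-0.3,0,0],0],[0,[-0.6,0,0],0],[0,[-0.8,0,0],0],[0,[-1,0,0],0],[0,[-1.1,0,0],0],[0,[-1.2,0,0],0]]'; python3 - <<'E'
from h import *
im=vision.grab_frame('wrist');cv2.imwrite('pics/w9.png',cv2.resize(im[210:370,60:340,::-1],None,fx=2.8,fy=2.8));print(tcp())
E
```

```text
time_s: 9.3
ee_pos: [639.9, 59.0, 16.7]
ee_rot: [-90.2, 0.2, -85.6]
force: [-0.3, 0.3, -0.5]
gripper_width: 0.5
(9.35, array([55.9, 85.4]), array([639.9,  59.1,  16.7]), array([-90.17,   0.18, -85.6 ]), 'F(jig)', array([0.6, 0.3]), np.float64(0.3))
```

View pics/w9.png

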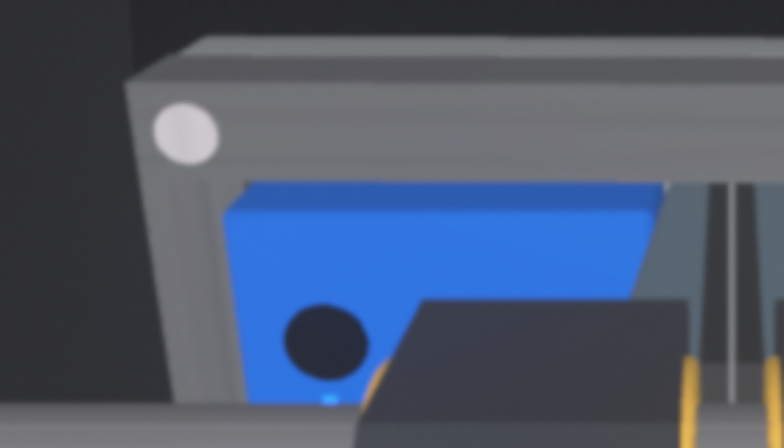

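```bash
python3 -m handwheel '[[0,[-0.2,0,0],0],[0,[-0.3,0,0],0],[0,[-0.4,0,0],0]]'; python3 -m handwheel '[[0,[-0.2,0,0],0],[0,[-0.3,0,0],0]]';python3 - <<'E'
from h import *
print(tcp())
E
```

```text
time_s: 9.65
ee_pos: [639.9, 59.6, 17.1]
ee_rot: [-90.2, -0.2, -85.5]
force: [0.2, -13.0, 2.7]
gripper_width: 0.3
time_s: 9.85
ee_pos: [639.9, 59.5, 17.4]
ee_rot: [-90.2, -0.4, -85.4]
force: [0.5, -11.4, 1.8]
gripper_width: 0.5
(9.85, array([55.9, 85.8]), array([639.9,  59.5,  17.4]), array([-90.16,  -0.44, -85.41]), 'F(jig)', array([ -0.3, -11.4]), np.float64(1.8))
```

The spacer met the end stop at 12 N. I back off and look before a final nudge against the rail.

```bash
python3 -m handwheel '[[0,[0.5,0,0],0],[0,[1,0,0],0],[0,[1.5,0,-1],0],[0,[1.5,0,-3],0],[0,[1.5,0,-5],0],[0,[1.5,0,-6],0],[0,[1.5,0,-6],0]]'; python3 - <<'E'
from h import *
import pickle
m=vision.camera_model('wrist');im=vision.grab_frame('wrist');cv2.imwrite('pics/w10.png',im[:,:,::-1]);print(tcp())
pickle.dump(m,open('w10.pkl','wb'))
E
```

```text
time_s: 10.55
ee_pos: [579.6, 39.7, 17.8]
ee_rot: [-90.2, -0.4, -85.4]
force: [-0.4, -0.2, -0.1]
gripper_width: 0.3
(10.6, array([-4. , 70.5]), array([581.2,  39.8,  18. ]), array([-90.12,  -0.43, -85.42]), 'F(jig)', array([1.2, 0.7]), np.float64(0.1))
```

View pics/w10.png

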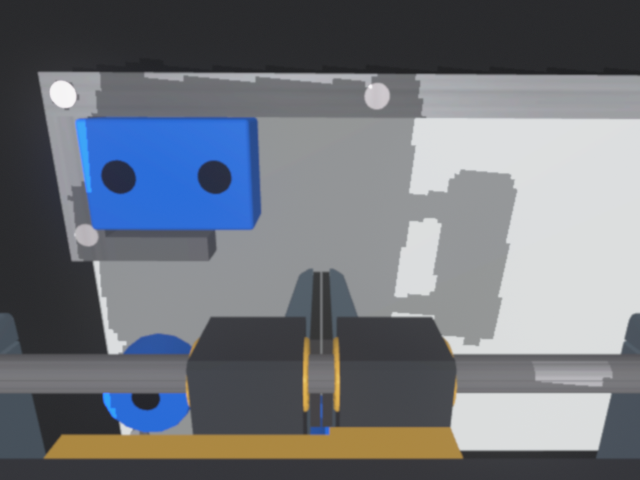

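```bash
python3 - <<'E'
import cv2
a=cv2.imread('pics/w10.png')[65:270,35:280]
cv2.imwrite('pics/z10.png',cv2.resize(a,None,fx=2.9,fy=2.9,interpolation=cv2.INTER_CUBIC))
E
```

```text
(no output)
```

View pics/z10.png

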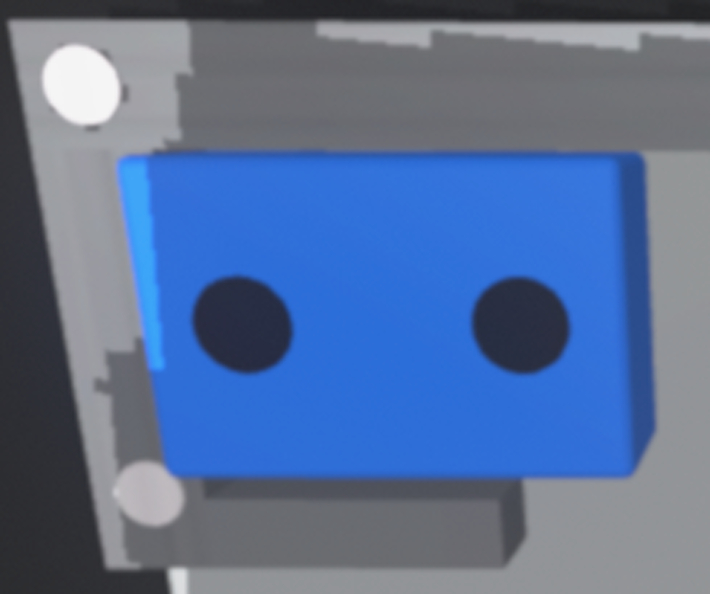

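```bash
python3 - <<'E'
from h import *
import pickle
m=pickle.load(open('w10.pkl','rb'))
c=lambda p:(35+p[0]/2.9-.3,65+p[1]/2.9-.3)
F=[((10,20),(90,170)),((503,568),(19,115)),((106,568),(19,170))]
W=[onz(m,c(p),26)[:2] for p,_ in F]
for w,(_,j) in zip(W,F): print(j,jig(w),jig(w)-j)
off=np.mean([jig(w)-j for w,(_,j) in zip(W,F)],0)
P=[jig(onz(m,c(p),36))-off for p in [(118,154),(618,154),(632,477),(172,477)]]
print(off,np.round(P,1),np.mean(P,0))
E
```

```text
(90, 170) [ 88.12517345 171.45965681] [-1.87482655  1.45965681]
(19, 115) [ 17.45695778 116.88504576] [-1.54304222  1.88504576]
(19, 170) [ 17.26449532 171.70825109] [-1.73550468  1.70825109]
[-1.71779115  1.68431789] [[ 74.6 153.9]
 [ 75.   95.2]
 [ 35.3  95.2]
 [ 35.1 153.5]] [ 54.98636393 124.47369499]
```

Measured against the jig features in the same image, the spacer is at (55.0, 124.5), with its edges at x≈75 and y≈154 to 95. I give a gentle confirming nudge to the rail on the part standing out of the mouth, then one to the stop.

```bash
python3 -m handwheel '[[0,[-1,0,0],0],[0,[-2,0,0],0],[0,[-2.7,0,0],0],[0,[-2.7,0,0.6],0],[0,[-2.7,0,1.2],0],[0,[-2.7,0,1.7],0],[0,[-2.7,0,1.9],0],[0,[-2.7,0,2.1],0]]'; python3 -m handwheel '[[0,[0,0,0.2],0],[0,[0,0,0.3],0]]'; python3 - <<'E'
from h import *
print(tcp())
E
```

```text
time_s: 11.4
ee_pos: [599.9, 68.1, 17.6]
ee_rot: [-90.2, -0.4, -85.4]
force: [-3.8, -0.2, 2.8]
gripper_width: 0.8
time_s: 11.6
ee_pos: [599.9, 68.0, 17.4]
ee_rot: [-90.6, -0.4, -85.4]
force: [-8.1, -0.0, 6.6]
gripper_width: 0.2
(11.6, array([16.7, 97.2]), array([599.9,  68. ,  17.4]), array([-90.57,  -0.43, -85.45]), 'F(jig)', array([-8.1,  0.6]), np.float64(6.6))
```

Contact came at the same x (16.7), so it is flush. Now the stop nudge.

```bash
python3 -m handwheel '[[0,[0,0,-0.8],0],[0,[0,0,-1.7],0],[0,[0.5,0,-1.7],0],[0,[2,0,-1.7],0],[0,[2.9,0,-1.7],0],[0,[2.9,0,-1],0],[0,[2.9,0,1],0],[0,[2.9,0,3],0],[0,[2.9,0,3.6],0],[0,[2.9,0,3.6],0]]'; python3 -m handwheel '[[0,[-0.6,0,0],0],[0,[-1.2,0,0],0],[0,[-1.5,0,0],0],[0,[-1.7,0,0],0],[0,[-1.9,0,0],0],[0,[-2,0,0],0]]'; python3 - <<'E'
from h import *
print(tcp())
E
```

```text
time_s: 12.6
ee_pos: [638.9, 41.9, 17.0]
ee_rot: [-90.6, -0.4, -85.5]
force: [-0.7, 0.3, 0.3]
gripper_width: 0.5
time_s: 13.2
ee_pos: [636.8, 59.1, 17.1]
ee_rot: [-90.6, -0.7, -85.3]
force: [-0.8, -11.8, 3.3]
gripper_width: 0.4
(13.2, array([52.8, 85.6]), array([636.8,  59.1,  17.1]), array([-90.64,  -0.72, -85.34]), 'F(jig)', array([ -1.7, -11.7]), np.float64(3.3))
```

Same contact at y=85.6 with 12 N. I back away from both faces, lift and take the last look.

```bash
python3 -m handwheel '[[0,[0.5,0,0],0],[0,[1.5,0,0],0],[0,[2,0,0],0],[0,[2,-3,0],0],[0,[2,-7,-2],0],[0,[2,-11,-5],0],[0,[2,-15,-8],0],[0,[2,-18,-9],0],[0,[2,-19,-9],0],[0,[2,-19,-9],0]]'; python3 - <<'E'
from h import *
import pickle
m=vision.camera_model('wrist');im=vision.grab_frame('wrist');cv2.imwrite('pics/w11.png',im[:,:,::-1]);print(tcp())
pickle.dump(m,open('w11.pkl','wb'))
im=vision.grab_frame('side');cv2.imwrite('pics/s11.png',cv2.resize(im[160:340,200:440,::-1],None,fx=3,fy=3))
E
```

```text
time_s: 14.2
ee_pos: [551.8, 34.4, 209.8]
ee_rot: [-90.4, -0.7, -85.4]
force: [-0.8, -0.5, 0.5]
gripper_width: 0.4
(14.25, array([-34.5,  67.3]), array([551.1,  34.4, 207.9]), array([-90.61,  -0.71, -85.35]), 'F(jig)', array([ 1. , -0.3]), np.float64(-0.1))
```

View pics/w11.png

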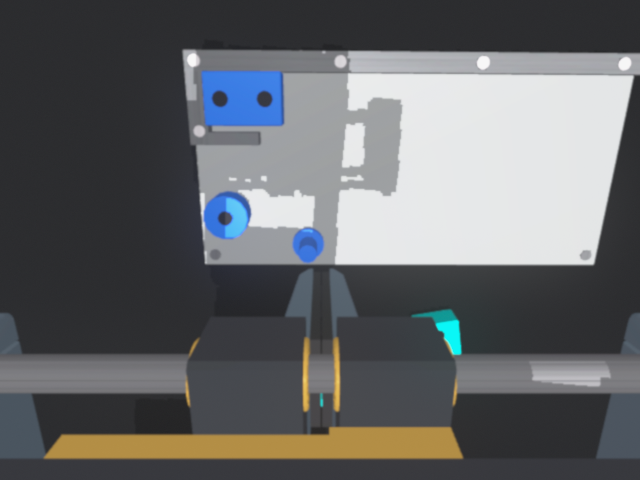

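View pics/s11.png

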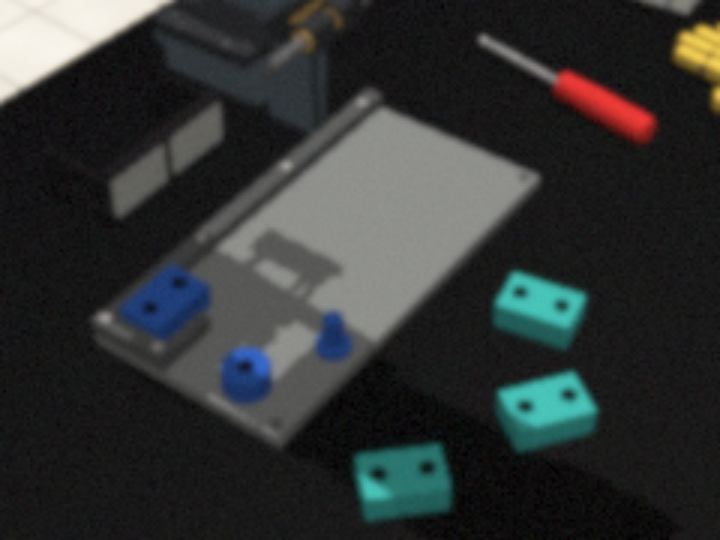

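The wrist view shows the spacer in the pocket at (243,98), square with the rail and the stop. The disc (227,216) and post (308,245) have not moved, and the side view agrees. I hand in.

```bash
python3 - <<'E'
from workcell import job,state
print(job.job_done(), state()['time_s'])
E
```

```text
the job is handed in; nothing more can be done
the job is handed in; nothing more can be done
```

The spacer is fully home in the corner pocket, against both the rail and the end stop, and the job was handed in at about 14 s of the 61 s allowed.

- **What I did:** I pushed the blue spacer square against the rail with two fingertips. I then slid it along the rail to the end stop with the shut fingers, using a slight bias towards the rail. A light nudge against each face confirmed the seating, and the fingers then lifted clear.
- **Position:** measured against the jig in the same image just before the two nudges, the spacer was at jig (55.0, 124.5) mm; the target is (55, 125).
- **Contact:** the nudges met the rail and the end stop at the same tool positions as before, within 0.2 mm. Contact forces read at most about 13 N.
- **Bystanders:** the disc, post, turquoise blocks, goggles and screwdriver look unmoved in the last views. I did not look again at the beaker and bottle; the arm was never near them. The hand was only partly in view.
- **Disagreement:** my first jig estimate was about 1.7 mm off in both x and y compared with the close wrist view. I allowed for this in the position check, and the contact forces settled the final seating.

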